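# Set the filter photometer: iris lever to 30 degrees, filter slide to its second click

## Robot

A 6-joint arm with a two-finger parallel gripper is mounted at the origin on a cart in front of the work surface, level with it; the furniture and walls round the work are solid. World frame = base frame: x ahead of the robot, y to its left, z up, the work surface at z = 0. Lengths are in m, angles in rad, forces in N, time in s.
With the tool pointing down it reaches from about 0.4 to 0.925 m from the base axis. Payload 12.5 kg.
Tool frame: the origin (TCP) lies midway between the tips of the shut fingers; the grasp point (between the pads) lies 19 mm behind it; z points along the fingers, y is the direction in which the jaws open and shut (so a half turn about z gives the same grasp; the last joint's range is limited). The gripper opens to 95 mm and grips with 3 to 60 N. Pads are 20 mm wide; open, the fingers measure 119 mm over their backs; the gripper's body (75 mm by 180 mm) begins 59 mm behind the grasp point.
Start: joints at [-1.45, 0.491, 1.559, -0, 1.092, -0.106], TCP at [0.141, -0.609, 0.215] pointing down, gripper open.
Joint ranges: [-3.1, 3.1], [-0.84, 2.19], [0.05, 2.79], [-1.13, 4.28], [0.06, 2.93], [-2.69, 2.69]. Speed limits (rad/s): [2.22, 2.22, 2.79, 3.14, 3.14, 3.14].

## Interface

Orientations are given as a rotation vector (axis times angle).
In Python, from rig import bot gives the robot as it stands.
- The arm moves only by the tool servo_tool, never from a script. Its argument "rows" is text: rows parted by semicolons, each of 7 numbers parted by spaces: the shift along the world's x, y, z in mm, then the turn, a rotation vector about the world's x, y, z in rad, then the opening, from 0 (shut) to 1 (fully open). In form: tx ty tz rx ry rz grip; .... A call has 1 to 20 rows; each row shifts and turns the commanded pose from where the row before left it; what a row does not reach is not made up. A row lasts 1/12 s, in which the tool goes at most 41.7 mm and 7.16 degrees, less where a joint would pass 70% of its speed; a pose out of reach is approached as far as the arm can. A call is refused whole if a number of a shift passes 41.7 or a number of a turn 0.125, either way. A call with a gripper value outside its range is refused whole. The fingers move at their own pace and stop on an object; the grip force is fixed at half the most. Time passes only in rows, so rows that do not move let the fingers close. It gives the time, the measured TCP pose, the force and the opening at its end, in the units of the state.
- bot.read_state(): the state, without advancing time (a new reading comes with each control period).
- bot.snapshot(name): name is "side" or "top"; returns a dict with "image" (480x640x3 uint8, blue, green, red), "intrinsics" (3x3 intrinsics, pixels), "pose" (4x4, takes a point from camera to world coordinates). Camera axes: x right, y up, looking along -z (the intrinsics and any distortion apply to the point x, -y, -z); pixel columns grow to the right and rows downward; lengths in m; the calibration is good to about 2 mm. A picture is of the moment at which its call begins. There is no depth.
- bot.finish_job(): hands the job in, once; it reports no verdict.
Trained networks look in the newest picture that a camera, given by its name, has taken for a name from the list of things; names that differ only in an ending like _2 or _b are one class to them, and where a whole thing is asked for, a point or a joint stands for the part that bears it (a point fixed in the world has none). Each returns a list of dicts, best first, with "p" (0 to 1); they miss things now and then, are a little off and sometimes report something else, mostly with a low value. They report only what shows in the picture. A call takes as long as a camera call.
- bot.recognise(camera, thing): "at" ([column, row] in pixels, amid what is visible of it).
- bot.silhouettes(camera, thing): "pixels" (480x640 bool, what is visible of it) and "at" ([column, row] in pixels, amid what is visible of it).
- bot.mark_of(camera, thing): "at" ([column, row] in pixels: a listed point, or the origin of a listed thing).
The state is a dict: "clock": time; "qpos": joint angles; "joint_vel": joint speeds; "joint_torque": joint torques, N m; "tcp_pos": TCP position; "orientation": TCP orientation; "wrist_force": force on the tool from outside, world axes, zero at the start; "ft_torque": the same for the moment, N m; "opening": finger opening in m.
Only numpy, scipy, OpenCV 4.12 (cv2) and the standard library are available. Lean on these libraries where they do the work, as an engineer would, in place of code of your own. Each camera call takes 0.05 s, during which the arm holds its last target. There are 200 camera calls.

## Task

Set up the filter photometer for a reading. First stop down the iris, with the filter slide still pushed in: swing its lever to the long mark of the scale, 30 degrees past upright on the side away from the slide's knob, and leave it there. Then pull the filter slide out through its first click until the ball drops into the second of its three notches - never as far as the third, an open hole that would flood the detector - and finish still gripping the slide, holding it at rest in that notch, with the two vials and the sample pot beside the photometer left where they stand.

Things in the scene. Friction and masses are not known exactly. Their poses are not given: they have to be found in the camera images.
- photometer: Bench photometer, fixed: aluminium rail 226 mm long (ends at y -123 and +103 mm) with lamp (right end), iris, filter slide holder and detector (left end) on black carriers. Origin: bench top under the rail; x points to the back (from the slide's knob to the holder), y along the rail and beam to the detector, z up. All of it is below 143 mm except the iris lever.
- lever_pivot (a point): Centre of the iris, a black ring of 52 mm diameter: x = 0, y = -26, z = 98 mm in the photometer's frame. The lever turns about the photometer's y axis through it. An aluminium scale arc of 44 mm radius about it stands beside the lever's rod, on the detector side.
- iris_lever (a joint): Angle of the iris lever in rad: 0 upright, positive when it leans to the photometer's +x (away from the slide's knob), range -0.79 to 0.79. The long mark of its scale is at +0.524 (30 degrees). A friction hinge (about 0.5 N at the knob): it stays where it is left.
- lever_knob (a point): Centre of the black knob at the lever's end: 13 mm diameter, 26 mm long along the lever, centre 69 mm from the pivot, on a 5 mm steel rod. Its axes are the lever's (z along the lever, y along the pivot). Can be pinched from above across y.
- slide_holder (a point): Centre of the slide holder, at the beam: x = 0, y = +26, z = 98 mm in the photometer's frame. Two black cheeks, 50 mm long in x and 22 mm over both in y, reach from 70 to 126 mm above the bench; a steel plunger head on top ends at 131 mm.
- filter_slide (a joint): How far the slide is pulled out, m: 0 fully in, 0.077 at its outer stop; pulled along the photometer's -x. A ball plunger drops into V notches (7 mm wide, 2.9 mm deep) in its top edge at 0.018, 0.044 and 0.070. Between notches it moves against about 1 N, leaving a notch takes about 6 N; within 2.5 mm of a notch the ball draws the free slide into it. The third notch is the open hole.
- slide_knob (a point): Centre of the slide's black knob: 20 mm diameter, 20 mm long, lying along the photometer's x; to be gripped from above across y. With the slide fully in it lies at x = -56, y = +26, z = 98 mm of the photometer's frame. Behind it is an end block 16 mm wide and 37 mm high, its face 9 mm behind the knob's centre.
- vial_green: Loose glass vial, 44 mm diameter, 79 mm high, upright; origin under its middle. Stands in front of the photometer, to the right of the slide's knob; leave it.
- vial_pink: Loose glass vial like the other, behind the photometer; leave it.
- sample_pot: Loose white sample pot, 49 mm diameter, 59 mm high, behind the photometer; origin under its middle; leave it.

How it is judged:
By the outcome, as a careful person would: the job done as asked, in the order asked, and still so for the second after the job is handed in, while the arm keeps its last pose, push and grip.
It also fails if it takes over 72 s, if anything falls off the work surface, if the arm or the gripper's body presses on something with over 40 N, if the wrist force passes 120 N, or if a joint passes its speed limit or range.

## Working session

There is one attempt and no reset: what is moved stays moved. The work goes in short steps, Python scripts to look and compute and a tool call to move; the robot and the scene stay as the last step left them, time stands still between calls to the robot, and variables do not carry over. Pictures are saved under pics/ and viewed, about 8 in all and at most 12, crops included, and the job is handed in when it is done.

Besides the shell and the picture viewer there is one more tool, called as name(argument=value, ...) on one line, values as JSON. servo_tool: Moves the arm, as the interface text tells. Its arguments: {"type":"object","properties":{"rows":{"type":"string"}},"required":["rows"]}

```bash
mkdir -p pics
python3 - <<'E'
from rig import bot
import cv2,numpy as np
s=bot.read_state();print({k:np.round(v,3).tolist() for k,v in s.items()})
for c in("side","top"):
    d=bot.snapshot(c);cv2.imwrite(f"pics/{c}0.png",d["image"])
    print(c,np.round(d["intrinsics"],1).tolist(),np.round(d["pose"],3).tolist(),[k for k in d])
    for t in["photometer","lever_pivot","lever_knob","slide_holder","slide_knob","vial_green","vial_pink","sample_pot"]:
        print(t,[(np.round(r["at"],1).tolist(),round(r["p"],2)) for r in bot.mark_of(c,t)[:2]])
E
```

```text
{'clock': 0.0, 'qpos': [-1.45, 0.492, 1.559, -0.0, 1.092, -0.106], 'joint_vel': [-0.0, 0.0, 0.002, -0.001, 0.0, 0.0], 'joint_torque': [0.002, -61.264, -25.818, 0.069, 0.048, -0.0], 'tcp_pos': [0.141, -0.609, 0.214], 'orientation': [-3.12, -0.355, 0.0], 'wrist_force': [0.016, 0.219, -0.568], 'ft_torque': [-0.032, -0.002, -0.002], 'opening': 0.095}
side [[590.5, 0.0, 308.5], [0.0, 590.5, 235.1], [0.0, 0.0, 1.0]] [[0.985, 0.08, -0.154, 0.43], [-0.174, 0.462, -0.869, -1.104], [0.001, 0.883, 0.469, 0.53], [0.0, 0.0, 0.0, 1.0]] ['image', 'intrinsics', 'pose']
photometer [([267.0, 327.6], 0.88)]
lever_pivot [([264.7, 284.2], 0.94)]
lever_knob [([236.5, 243.2], 0.57)]
slide_holder [([271.4, 264.1], 0.93)]
slide_knob [([229.7, 261.9], 0.7)]
vial_green [([208.5, 352.0], 0.84)]
vial_pink [([319.4, 299.8], 0.81)]
sample_pot [([361.7, 314.8], 0.8)]
top [[433.5, 0.0, 322.2], [0.0, 433.5, 241.5], [0.0, 0.0, 1.0]] [[0.109, 0.968, -0.224, 0.374], [-0.994, 0.107, -0.024, -0.373], [0.0, 0.226, 0.974, 0.939], [0.0, 0.0, 0.0, 1.0]] ['image', 'intrinsics', 'pose']
photometer [([338.7, 284.5], 0.82)]
lever_pivot [([353.2, 284.6], 0.78)]
lever_knob [([355.3, 296.6], 0.49)]
slide_holder [([331.4, 272.1], 0.59), ([354.5, 326.4], 0.47)]
slide_knob [([324.9, 302.3], 0.64)]
vial_green [([356.3, 327.5], 0.56)]
vial_pink [([319.7, 248.4], 0.78)]
sample_pot [([343.6, 223.9], 0.67)]
```

```bash
cat > h.py <<'E'
from rig import bot
import cv2,numpy as np
from scipy.optimize import least_squares
def proj(d,P):
    T=np.linalg.inv(d["pose"]);p=(T[:3,:3]@np.atleast_2d(P).T).T+T[:3,3]
    q=np.c_[p[:,0],-p[:,1],-p[:,2]]@np.array(d["intrinsics"]).T
    return q[:,:2]/q[:,2:]
def R(a): return np.array([[np.cos(a),-np.sin(a),0],[np.sin(a),np.cos(a),0],[0,0,1]])
def loc(v,P): return (R(v[2])@np.atleast_2d(P).T).T+[v[0],v[1],0]
def lev(a): return np.array([.069*np.sin(a),-.026,.098+.069*np.cos(a)])
def sk(s): return np.array([-.056-s,.026,.098])
def best(c,t):
    r=bot.mark_of(c,t); return (np.array(r[0]["at"]),r[0]["p"]) if r else (None,0)
E
python3 - <<'E'
from h import *
D={c:bot.snapshot(c) for c in("side","top")}
for c in D: np.set_printoptions(suppress=True)
pts={"photometer":[0,0,0],"lever_pivot":[0,-.026,.098],"slide_holder":[0,.026,.098],"slide_knob":sk(0)}
ob=[];
for c in D:
    for t in [*pts,"lever_knob"]:
        o,p=best(c,t)
        if o is not None: ob.append((c,t,o))
def f(v,full=False):
    r=[(proj(D[c],loc(v,lev(v[3]) if t=="lever_knob" else pts[t]))[0]-o) for c,t,o in ob]
    return r if full else np.ravel(r)
for y0 in(0,-1,1):
    s=least_squares(f,[.4,-.45,y0,0],loss="soft_l1",f_scale=2);print(s.x.round(4),s.cost)
    b=s if y0==0 or s.cost<b.cost else b
for (c,t,o),r in zip(ob,f(b.x,True)): print(c,t,r.round(1))
np.save("v.npy",b.x)
def tri(t):
    o=[(c,best(c,t)[0]) for c in D]
    return least_squares(lambda P:np.ravel([proj(D[c],P)[0]-q for c,q in o]),[.4,-.45,0]).x
for t in("vial_green","vial_pink","sample_pot"): P=tri(t);print(t,P.round(3),((P-[b.x[0],b.x[1],0])@R(b.x[2])).round(3))
print("lk",tri("lever_knob").round(4),loc(b.x,lev(b.x[3])),"sk",tri("slide_knob").round(4),loc(b.x,sk(0)))
for c,(x0,y0,x1,y1) in dict(side=(150,170,420,375),top=(250,180,450,340)).items():
    im=D[c]["image"].copy()
    im=cv2.resize(im[y0:y1,x0:x1],None,fx=2.9 if c=="side" else 3.6,fy=2.9 if c=="side" else 3.6,interpolation=2)
    k=2.9 if c=="side" else 3.6
    Q=[*pts.values(),lev(b.x[3]),[0,-.123,.0],[0,.103,.0]]+[[.044*np.sin(a),-.026,.098+.044*np.cos(a)] for a in np.linspace(-.79,.79,9)]
    for q in proj(D[c],loc(b.x,Q)): cv2.circle(im,tuple(int(z) for z in (q-[x0,y0])*k),3,(0,0,255),-1)
    cv2.imwrite(f"pics/{c}1.png",im)
E
```

```text
[ 0.4952 -0.4001 -0.2297 -0.4756] 19.723540538148274
[ 0.4952 -0.4001 -0.2297 -0.4756] 19.72354053815768
[ 0.4952 -0.4001 -0.2297 -0.4756] 19.723540538116488
side photometer [0.1 0.9]
side lever_pivot [-0.7 -4.2]
side slide_holder [-3.2  1.7]
side slide_knob [0.3 0.4]
side lever_knob [1.  1.1]
top photometer [1.8 0.2]
top lever_pivot [-0.7 -0.6]
top slide_holder [-1.8 -0.7]
top slide_knob [-1.1 -2.6]
top lever_knob [1.2 1.2]
vial_green [ 0.409 -0.44   0.003] [-0.075 -0.058  0.003]
vial_pink [ 0.582 -0.345  0.003] [0.071 0.074 0.003]
sample_pot [ 0.633 -0.386  0.001] [0.131 0.045 0.001]
lk [ 0.4584 -0.4159  0.1599] [[ 0.45846977 -0.41825981  0.15934175]] sk [ 0.4446 -0.3647  0.1001] [[ 0.44654544 -0.36206856  0.098     ]]
```

View pics/side1.png

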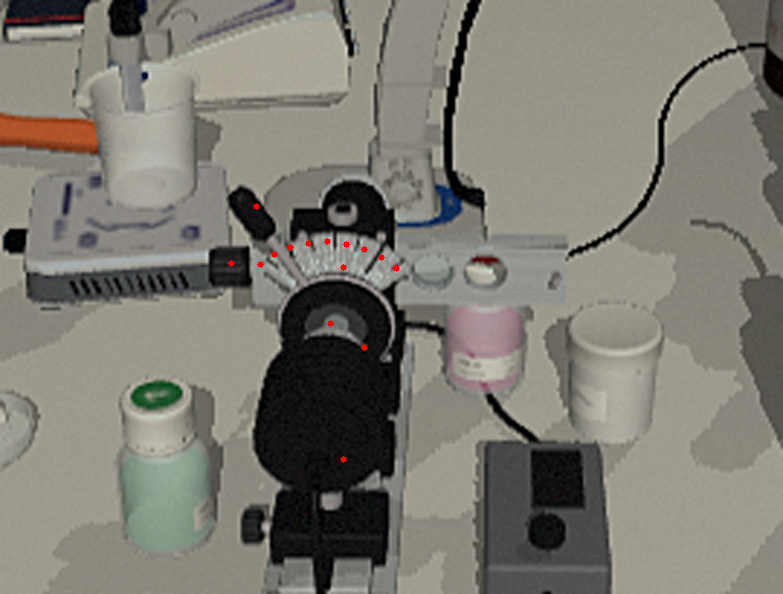

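View pics/top1.png

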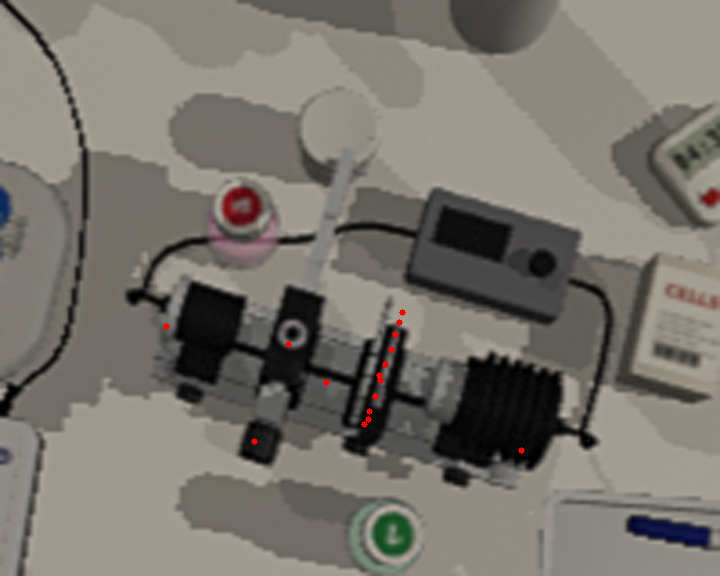

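View pics/side0.png

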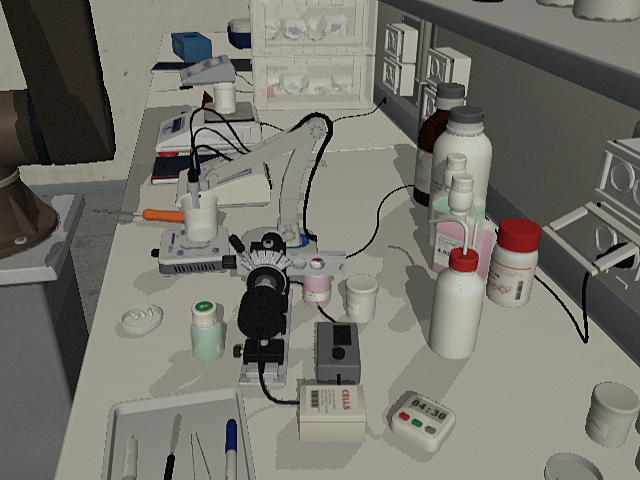

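```bash
cat > fit.py <<'E'
from h import *
pts={"photometer":[0,0,0],"lever_pivot":[0,-.026,.098],"slide_holder":[0,.026,.098],"slide_knob":sk(0)}
ob=[]
for i in range(3):
    D={c:bot.snapshot(c) for c in("side","top")}
    for c in D:
        for t in [*pts,"lever_knob"]:
            o,p=best(c,t)
            if o is not None and p>.3: ob.append((c,t,o,.6))
pts["pl"]=[0,.026,.131];pts["sk2"]=[-.056,.026,.106]
ob+=[("top","pl",np.array([331.1,272.5]),2),("side","pl",np.array([268.3,241.4]),2),("top","sk2",np.array([322.8,302.5]),2),("side","slide_knob",np.array([229.3,262.1]),2),("side","lever_knob",np.array([236.9,243.1]),2)]
def f(v,full=False):
    r=[(proj(D[c],loc(v,lev(v[3]) if t=="lever_knob" else pts[t]))[0]-o)*(1 if full else w) for c,t,o,w in ob]
    return r if full else np.ravel(r)
b=least_squares(f,[.495,-.4,-.23,-.47],loss="soft_l1",f_scale=1)
print(b.x.round(4))
for (c,t,o,w),r in zip(ob,f(b.x,True)): print(c,t,r.round(1),end="; ")
np.save("v.npy",b.x)
print("\nlk",loc(b.x,lev(b.x[3])),"sk",loc(b.x,sk(0)))
E
python3 fit.py
```

```text
[ 0.4959 -0.4015 -0.2029 -0.5295]
side photometer [ 62.8 -23.7]; side lever_pivot [ 0.8 -2. ]; side slide_holder [-0.6  0.8]; side slide_knob [-0.6 -4.5]; side lever_knob [-1.  -0.6]; top photometer [ 2.1 -1. ]; top lever_pivot [1.4 0.4]; top slide_holder [-0.3  0.8]; top slide_knob [-0.7  0.5]; top lever_knob [0.8 1.7]; side photometer [1.2 0.3]; side lever_pivot [-0.5 -2. ]; side slide_holder [ 0.3 -0.6]; side slide_knob [0.8 0.6]; side lever_knob [-0.9  2. ]; top photometer [2.7 0.8]; top lever_pivot [-0.  -1.3]; top slide_holder [0.  0.6]; top slide_knob [-1.2  0.5]; top lever_knob [1.3 0.4]; side photometer [1.3 2.5]; side lever_pivot [ 2.4 -2.8]; side slide_holder [-2.  1.]; side slide_knob [-0.2 -0.5]; side lever_knob [0.5 0.1]; top photometer [ 0.8 -0.2]; top lever_pivot [ 1.5 -1. ]; top slide_holder [-0.1 -0.3]; top slide_knob [-1.5 -1. ]; top lever_knob [-1.5 -2.3]; top pl [0.1 0.5]; side pl [-0.5  0.9]; top sk2 [-0.8  0.2]; side slide_knob [ 0.3 -0.2]; side lever_knob [0.2 0.1]; 
lk [[ 0.45651512 -0.41995255  0.1575498 ]] sk [[ 0.44627946 -0.36475859  0.098     ]]
```

servo_tool(rows="31.6 19 0 0 0 -0.1075 0.4;31.6 19 0 0 0 -0.1075 0.4;31.6 19 0 0 0 -0.1075 0.4;31.6 19 0 0 0 -0.1075 0.4;31.6 19 0 0 0 0 0.4;31.6 19 0 0 0 0 0.4;31.6 19 0 0 0 0 0.4;31.6 19 0 0 0 0 0.4;31.6 19 0 0 0 0 0.4;31.6 19 0 0 0 0 0.4;0 0 0 0 0 0 0.4;0 0 0 0 0 0 0.4")

```text
clock: 4.8
tcp_pos: [0.4579, -0.4178, 0.2145]
orientation: [3.126, -0.314, -0.0]
wrist_force: [-0.4, 0.1, 0.2]
opening: 0.0382
```

```bash
cat > look.py <<'E'
from h import *
import sys
n,x0,y0,x1,y1,c=sys.argv[1],*map(int,sys.argv[2:6]),sys.argv[6]
d=bot.snapshot(c);k=min(780/(x1-x0),590/(y1-y0))
cv2.imwrite(f"pics/{n}.png",cv2.resize(d["image"][y0:y1,x0:x1],None,fx=k,fy=k,interpolation=2))
s=bot.read_state();v=np.load("v.npy")
print({a:np.round(s[a],4).tolist() for a in("clock","tcp_pos","orientation","wrist_force","opening")})
print("tcp in phot",((s["tcp_pos"]-np.array([v[0],v[1],0]))@R(v[2])).round(4), "tool y",cv2.Rodrigues(np.array(s["orientation"]))[0][:,1].round(3))
for t in("lever_knob","slide_knob"):
    o,p=best(c,t); print(t,o,p)
print("tcp px",proj(d,s["tcp_pos"]),k)
E
python3 look.py a 170 150 370 300 side
```

```text
{'clock': 4.85, 'tcp_pos': [0.4568, -0.4186, 0.2145], 'orientation': [3.1256, -0.3162, -0.0006], 'wrist_force': [-0.3129, -1.1521, 0.2448], 'opening': 0.0381}
tcp in phot [-0.0348 -0.0246  0.2145] tool y [-0.2  -0.98  0.  ]
lever_knob [235.6 241.8] 0.94
slide_knob [229.7 264.6] 0.65
tcp px [[234.80321405 203.25361498]] 3.9
```

View pics/a.png

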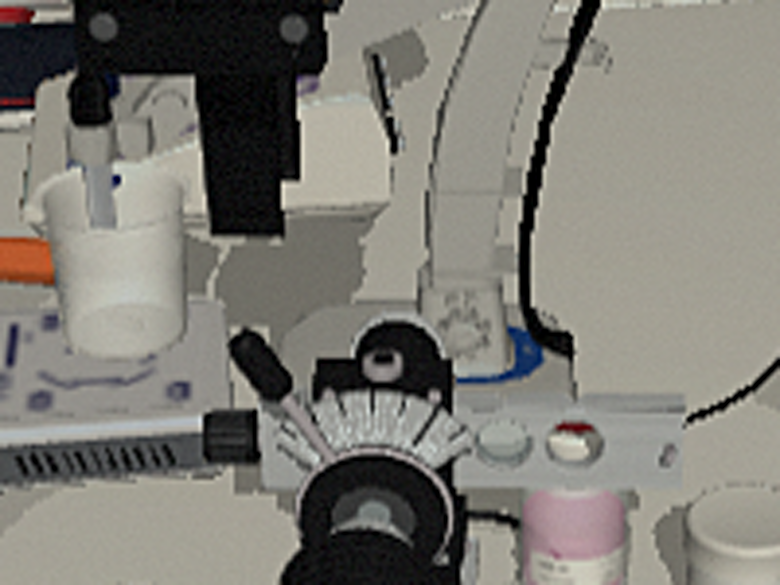

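servo_tool(rows="0 0 -17 0 0 0 0.4;0 0 -17 0 0 0 0.4;0 0 -17 0 0 0 0.4;0 0 -16 0 0 0 0.4;0 0 0 0 0 0 0.4;0 0 0 0 0 0 0.4")

```text
clock: 5.45
tcp_pos: [0.4556, -0.4197, 0.1475]
orientation: [-3.124, 0.321, 0.001]
wrist_force: [0.3, -0.1, -0.1]
opening: 0.0381
```

```bash
python3 look.py b 170 150 370 300 side
```

```text
{'clock': 5.5, 'tcp_pos': [0.4561, -0.4199, 0.1483], 'orientation': [3.1248, -0.3206, 0.0004], 'wrist_force': [0.5974, -0.1188, -0.1481], 'opening': 0.0379}
tcp in phot [-0.0353 -0.026   0.1483] tool y [-0.203 -0.979  0.   ]
lever_knob [237.5 242.6] 0.75
slide_knob [208.1 351.7] 0.66
tcp px [[237.1555637  249.33777253]] 3.9
```

View pics/b.png

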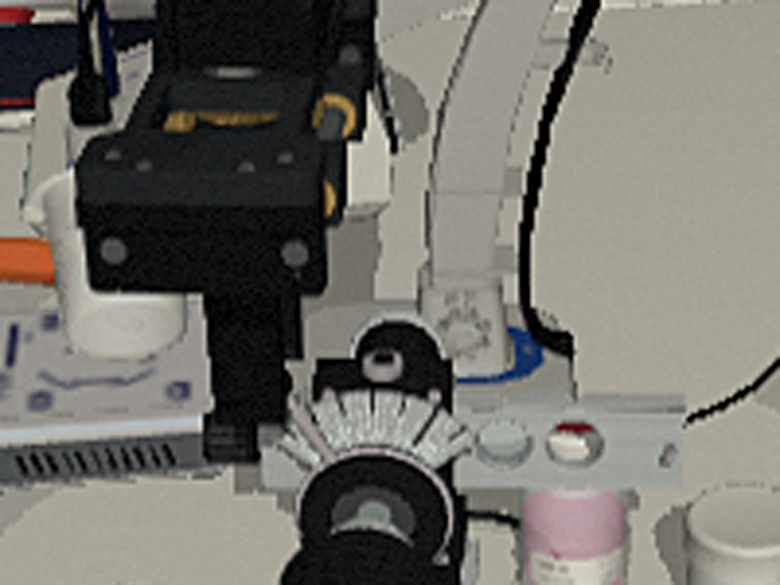

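servo_tool(rows="0 0 0 0 0 0 0.2;0 0 0 0 0 0 0.1;0 0 0 0 0 0 0;0 0 0 0 0 0 0;0 0 0 0 0 0 0;0 0 0 0 0 0 0")

```text
clock: 6.1
tcp_pos: [0.4566, -0.4198, 0.148]
orientation: [3.124, -0.318, 0.001]
wrist_force: [-0.9, -4.3, 1.2]
opening: 0.0122
```

servo_tool(rows="6.3 -1.8 3.2 0 0 0 0;6.5 -1.4 2.5 0 0 0 0;6.8 -1.4 1.8 0 0 0 0;6.9 -1.4 1 0 0 0 0;7 -1.4 0.3 0 0 0 0;7 -1.4 -0.4 0 0 0 0;6.9 -1.4 -1.1 0 0 0 0;6.7 -1.4 -1.9 0 0 0 0;6.5 -1.3 -2.6 0 0 0 0;6.2 -1.3 -3.3 0 0 0 0;0 0 0 0 0 0 0;0 0 0 0 0 0 0;0 0 0 0 0 0 0")

```text
clock: 7.18
tcp_pos: [0.525, -0.4335, 0.1491]
orientation: [3.124, -0.318, 0.006]
wrist_force: [3.9, 1.0, 10.7]
opening: 0.0124
```

```bash
python3 look.py c 170 150 370 300 side
```

```text
{'clock': 7.2333, 'tcp_pos': [0.525, -0.4335, 0.1491], 'orientation': [3.1235, -0.3182, 0.0064], 'wrist_force': [3.9738, 1.1812, 10.7335], 'opening': 0.0121}
tcp in phot [ 0.0349 -0.0254  0.1491] tool y [-0.202 -0.979  0.001]
lever_knob [284.2 237.6] 0.7
slide_knob [228.3 263.1] 0.67
tcp px [[290.45866352 249.43367931]] 3.9
```

View pics/c.png

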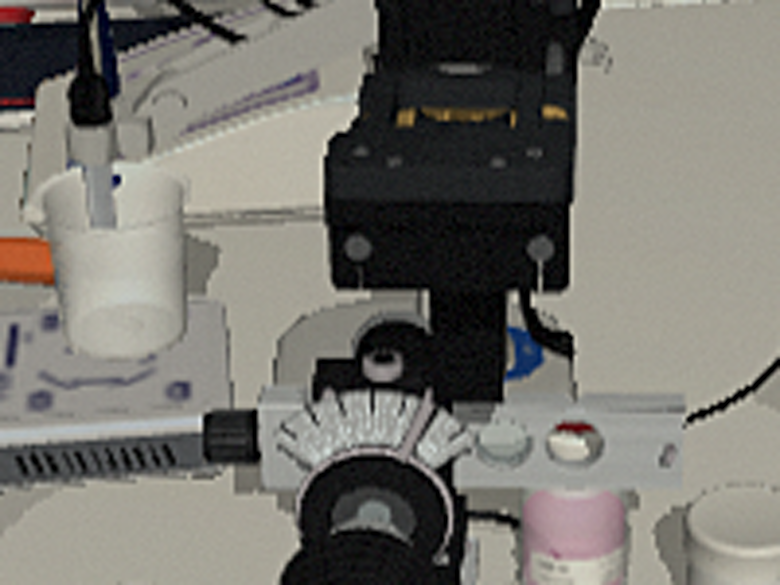

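servo_tool(rows="0 0 0 0 0 0 0.1;0 0 0 0 0 0 0.2;0 0 0 0 0 0 0.3;0 0 0 0 0 0 0.3;0 0 15 0 0 0 0.3;0 0 25 0 0 0 0.3;0 0 40 0 0 0 0.3;0 0 40 0 0 0 0.3;0 0 0 0 0 0 0.3;0 0 0 0 0 0 0.3")

```text
clock: 8.17
tcp_pos: [0.5237, -0.4335, 0.2693]
orientation: [3.123, -0.318, 0.005]
wrist_force: [0.2, -0.1, -0.6]
opening: 0.0286
```

```bash
python3 look.py d 215 190 325 275 side
python3 - <<'E'
from h import *
v=np.load("v.npy");D={c:bot.snapshot(c) for c in("side","top")}
for c in D:
  for t in("lever_knob",):
    print(c,[(r["at"].round(1) if hasattr(r["at"],"round") else r["at"],round(r["p"],2)) for r in bot.mark_of(c,t)[:1]+bot.silhouettes(c,t)[:1]])
for a in(.4,.45,.5,.524,.55,.6): print(a,*[proj(D[c],loc(v,lev(a)))[0].round(1) for c in D], "rod base/arc:",((proj(D["side"],loc(v,[[.044*np.sin(a),-.026,.098+.044*np.cos(a)],[.055*np.sin(a),-.026,.098+.055*np.cos(a)],[.08*np.sin(a),-.026,.098+.08*np.cos(a)]]))-[215,190])*6.94).round(0).tolist())
E
```

```text
{'clock': 8.2167, 'tcp_pos': [0.5232, -0.4331, 0.2672], 'orientation': [3.1252, -0.3188, 0.0003], 'wrist_force': [0.2176, 0.0222, -0.6834], 'opening': 0.0284}
tcp in phot [ 0.0331 -0.0254  0.2672] tool y [-0.202 -0.979  0.   ]
lever_knob [287.8 241.2] 0.91
slide_knob [228.9 261.4] 0.7
tcp px [[287.68196285 165.05123523]] 6.9411764705882355
side [([285.2, 239.5], 0.79), ([280.3, 246.0], 0.95)]
top []
0.4 [284.1 241.2] [363.3 265.2] rod base/arc: [[431.0, 461.0], [452.0, 415.0], [502.0, 308.0]]
0.45 [286.5 242.2] [363.7 263.7] rod base/arc: [[441.0, 465.0], [466.0, 420.0], [521.0, 316.0]]
0.5 [288.9 243.3] [364.1 262.3] rod base/arc: [[452.0, 470.0], [479.0, 426.0], [540.0, 325.0]]
0.524 [290.  243.9] [364.3 261.6] rod base/arc: [[457.0, 472.0], [485.0, 429.0], [549.0, 330.0]]
0.55 [291.2 244.5] [364.5 260.9] rod base/arc: [[462.0, 475.0], [491.0, 433.0], [559.0, 335.0]]
0.6 [293.4 245.8] [364.8 259.6] rod base/arc: [[472.0, 480.0], [503.0, 440.0], [577.0, 345.0]]
```

View pics/d.png

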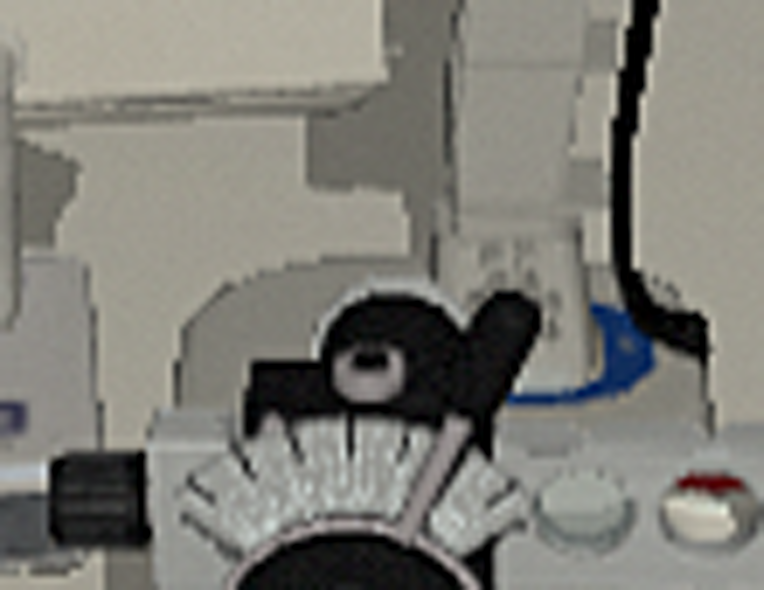

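Run:
```python
from h import *
v=np.load("v.npy")
d=bot.snapshot("side");im=np.mean([bot.snapshot("side")["image"] for _ in range(8)],0)
x0,y0,x1,y1=236,228,300,276;k=12
g=cv2.resize(im.astype(np.uint8)[y0:y1,x0:x1],None,fx=k,fy=k,interpolation=cv2.INTER_CUBIC)
for deg in range(-45,46,15):
    a=np.radians(deg)
    for r in(.044,.047):
        for yy,col in((-.026,(0,0,255)),(-.020,(0,200,0))):
            q=proj(d,loc(v,[r*np.sin(a),yy,.098+r*np.cos(a)]))[0]
            cv2.circle(g,tuple(int(z) for z in (q+.5-[x0,y0])*k),2,col,-1)
for r in (.04,.05,.06,.069,.082):
    for a,col in((.42,(255,0,0)),(.524,(0,255,255))):
        q=proj(d,loc(v,[r*np.sin(a),-.026,.098+r*np.cos(a)]))[0]
        cv2.circle(g,tuple(int(z) for z in (q+.5-[x0,y0])*k),3,col,-1)
cv2.imwrite("pics/e.png",g)
```

```text
(no output)
```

View pics/e.png

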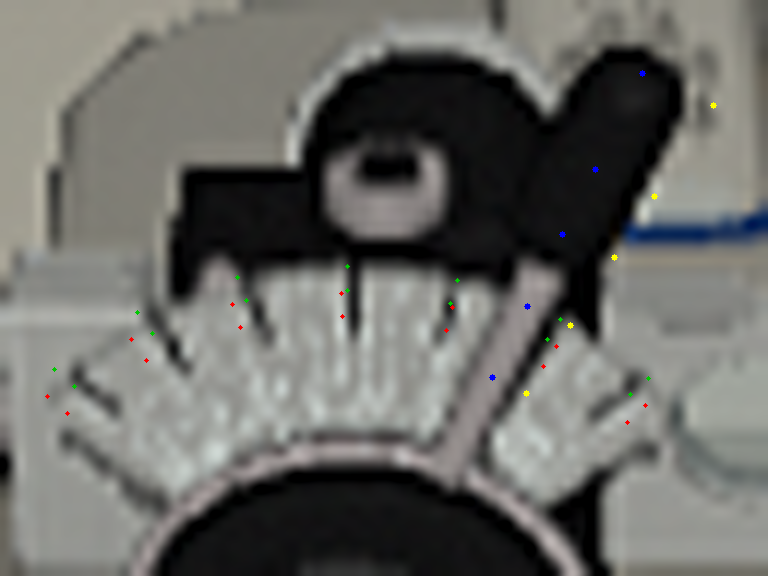

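servo_tool(rows="-4.6 0.5 0 0 0 0 0.3;0 0 -40 0 0 0 0.3;0 0 -40 0 0 0 0.3;0 0 -25 0 0 0 0.3;0 0 -20 0 0 0 0.3;0 0 0 0 0 0 0.3;0 0 0 0 0 0 0.1;0 0 0 0 0 0 0;0 0 0 0 0 0 0;0 0 0 0 0 0 0;0 0 0 0 0 0 0")

```text
clock: 9.98
tcp_pos: [0.5195, -0.4324, 0.144]
orientation: [3.125, -0.318, 0.004]
wrist_force: [2.2, 4.9, 4.9]
opening: 0.0125
```

servo_tool(rows="2.1 -0.4 -1 0 0 0 0;2.1 -0.4 -1 0 0 0 0;2.1 -0.4 -1.2 0 0 0 0;0 0 0 0 0 0 0;0 0 0 0 0 0 0;0 0 0 0 0 0 0.1;0 0 0 0 0 0 0.2;0 0 0 0 0 0 0.3;0 0 0 0 0 0 0.3;0 0 20 0 0 0 0.3;0 0 30 0 0 0 0.3;0 0 40 0 0 0 0.3;0 0 40 0 0 0 0.3;0 0 0 0 0 0 0.3")

```text
clock: 11.15
tcp_pos: [0.5265, -0.4357, 0.2776]
orientation: [3.117, -0.318, 0.014]
wrist_force: [0.9, -0.6, 0.1]
opening: 0.0284
```

```bash
cat > ang.py <<'E'
from h import *
import sys
v=np.load("v.npy")
d=bot.snapshot("side");im=np.mean([bot.snapshot("side")["image"] for _ in range(3)],0)
x0,y0,x1,y1=236,228,300,276;k=12
g=cv2.resize(im.astype(np.uint8)[y0:y1,x0:x1],None,fx=k,fy=k,interpolation=cv2.INTER_CUBIC)
for r in (.04,.05,.06,.069,.082):
    q=proj(d,loc(v,[r*np.sin(.524),-.026,.098+r*np.cos(.524)]))[0]+.5
    cv2.circle(g,tuple(int(z) for z in (q-[x0,y0])*k+[8,5]),2,(0,255,255),-1)
cv2.imwrite(f"pics/{sys.argv[1]}.png",g)
s=bot.read_state();print(s["clock"],s["tcp_pos"],((s["tcp_pos"]-np.array([v[0],v[1],0]))@R(v[2])).round(4))
E
python3 ang.py f
```

```text
11.35 [ 0.52462344 -0.43374633  0.26789411] [ 0.0346 -0.0258  0.2679]
```

View pics/f.png

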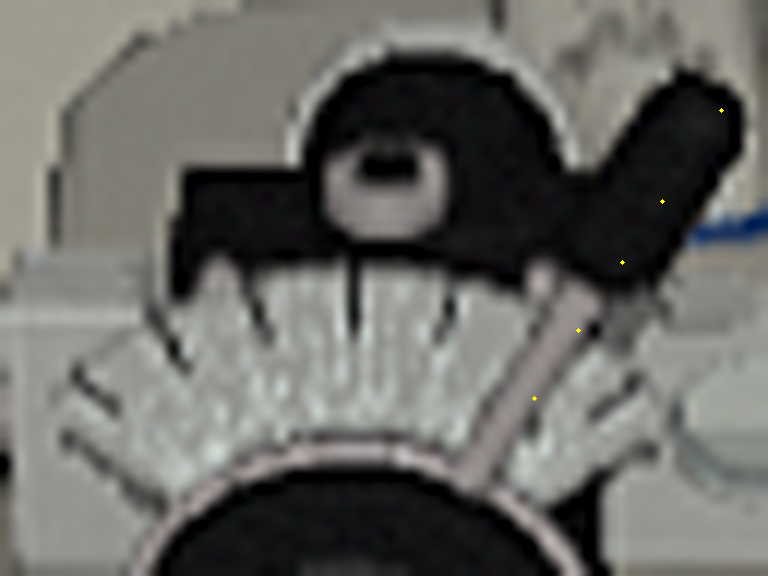

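servo_tool(rows="-1 0.2 0 0 0 0 0.3;0 0 -40 0 0 0 0.3;0 0 -40 0 0 0 0.3;0 0 -29 0 0 0 0.3;0 0 -20 0 0 0 0.3;0 0 0 0 0 0 0.3;0 0 0 0 0 0 0.1;0 0 0 0 0 0 0;0 0 0 0 0 0 0;0 0 0 0 0 0 0;1 -0.2 -0.5 0 0 0 0;1 -0.2 -0.6 0 0 0 0;0 0 0 0 0 0 0;0 0 0 0 0 0 0;0 0 0 0 0 0 0.1;0 0 0 0 0 0 0.2;0 0 0 0 0 0 0.3;0 0 0 0 0 0 0.3")

```text
clock: 12.85
tcp_pos: [0.5261, -0.4345, 0.1392]
orientation: [3.124, -0.319, 0.001]
wrist_force: [-0.7, -0.9, 1.2]
opening: 0.0257
```

servo_tool(rows="0 0 20 0 0 0 0.3;0 0 30 0 0 0 0.3;0 0 40 0 0 0 0.3;0 0 40 0 0 0 0.3;0 0 0 0 0 0 0.3;0 0 0 0 0 0 0.3")

```text
clock: 13.35
tcp_pos: [0.5264, -0.4348, 0.2715]
orientation: [3.122, -0.319, 0.006]
wrist_force: [0.3, 0.4, -0.0]
opening: 0.0286
```

```bash
python3 ang.py g
```

```text
13.55 [ 0.52563887 -0.43392649  0.26726141] [ 0.0357 -0.0258  0.2673]
```

View pics/g.png

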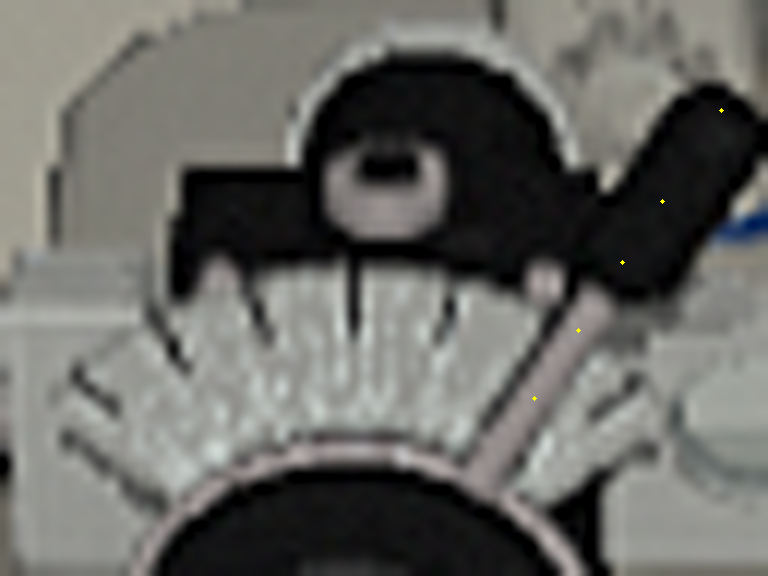

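Run:
```python
from h import *
d=bot.snapshot("top");im=cv2.imread("pics/top0.png")
v=np.load("v.npy")
for z,col in((.16,(0,0,255)),(.25,(0,255,255))):
  for s,h in((-.056,0),(-.1,0)):
    for hx,hy in((.0375,.09),(.09,.0375)):
      q=proj(d,loc(v,[[s+a*hx,.026+b*hy,z] for a,b in((1,1),(1,-1),(-1,-1),(-1,1))]))
      cv2.polylines(im,[q.astype(int)],True,col,1)
cv2.imwrite("pics/t.png",im)
```

```text
(no output)
```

View pics/t.png

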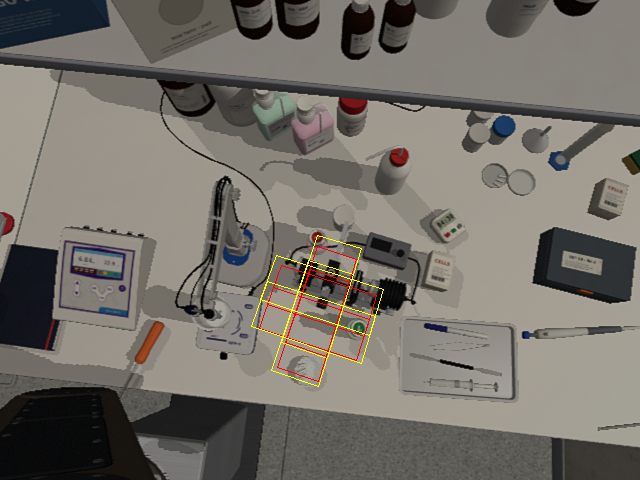

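servo_tool(rows="-19.9 17.3 0 0 0 0 0.4;-19.9 17.3 0 0 0 0 0.4;-19.9 17.3 0 0 0 0 0.4;-19.7 17.3 0 0 0 0 0.4;0 0 -30 0 0 0 0.4;0 0 -30 0 0 0 0.4;0 0 -30 0 0 0 0.4;0 0 -30 0 0 0 0.4;0 0 0 0 0 0 0.4;0 0 0 0 0 0 0.4")

```text
clock: 14.43
tcp_pos: [0.4463, -0.3645, 0.1478]
orientation: [-3.123, 0.319, 0.004]
wrist_force: [0.4, -0.4, 0.6]
opening: 0.038
```

Run:
```python
from h import *
s=bot.read_state();v=np.load("v.npy");print(s["tcp_pos"],s["wrist_force"],((s["tcp_pos"]-np.array([v[0],v[1],0]))@R(v[2])).round(4))
```

```text
[ 0.44626771 -0.3645434   0.14781198] [ 0.37978972 -0.37902715  0.57388477] [-0.0561  0.0262  0.1478]
```

servo_tool(rows="0 0 -17 0 0 0 0.4;0 0 -17 0 0 0 0.4;0 0 -17 0 0 0 0.4;0 0 -17 0 0 0 0.4;0 0 0 0 0 0 0.4;0 0 0 0 0 0 0.4")

```text
clock: 14.93
tcp_pos: [0.4471, -0.3653, 0.0821]
orientation: [3.125, -0.319, 0.001]
wrist_force: [0.2, -0.3, 0.0]
opening: 0.038
```

servo_tool(rows="0 0 0 0 0 0 0.25;0 0 0 0 0 0 0.15;0 0 0 0 0 0 0;0 0 0 0 0 0 0;0 0 0 0 0 0 0;0 0 0 0 0 0 0")

```text
clock: 15.43
tcp_pos: [0.447, -0.3652, 0.0818]
orientation: [3.124, -0.318, 0.002]
wrist_force: [-1.0, 0.8, 7.2]
opening: 0.0194
```

servo_tool(rows="-2.94 0.6 0 0 0 0 0;-2.94 0.6 0 0 0 0 0;-2.94 0.6 0 0 0 0 0;-2.94 0.6 0 0 0 0 0;-2.94 0.6 0 0 0 0 0;-2.94 0.6 0 0 0 0 0;0 0 0 0 0 0 0;0 0 0 0 0 0 0")

```text
clock: 16.1
tcp_pos: [0.4297, -0.3618, 0.0818]
orientation: [3.124, -0.318, 0.003]
wrist_force: [2.7, 0.3, 7.4]
opening: 0.0194
```

servo_tool(rows="-1.96 0.4 0 0 0 0 0;0 0 0 0 0 0 0")

```text
clock: 16.27
tcp_pos: [0.4278, -0.3614, 0.0818]
orientation: [3.124, -0.318, 0.003]
wrist_force: [0.4, -0.6, 7.2]
opening: 0.0193
```

servo_tool(rows="-0.98 0.2 0 0 0 0 0;0 0 0 0 0 0 0")

```text
clock: 16.43
tcp_pos: [0.4271, -0.3613, 0.0819]
orientation: [3.124, -0.318, 0.004]
wrist_force: [3.8, 0.2, 7.0]
opening: 0.0193
```

servo_tool(rows="-0.98 0.2 0 0 0 0 0;0 0 0 0 0 0 0")

```text
clock: 16.6
tcp_pos: [0.4257, -0.361, 0.0818]
orientation: [3.124, -0.318, 0.003]
wrist_force: [0.1, -0.4, 7.8]
opening: 0.019
```

servo_tool(rows="-0.98 0.2 0 0 0 0 0;0 0 0 0 0 0 0")

```text
clock: 16.77
tcp_pos: [0.4247, -0.3608, 0.0818]
orientation: [3.124, -0.318, 0.003]
wrist_force: [-0.5, -0.2, 7.8]
opening: 0.0192
```

servo_tool(rows="-0.98 0.2 0 0 0 0 0;0 0 0 0 0 0 0")

```text
clock: 16.93
tcp_pos: [0.4237, -0.3606, 0.0818]
orientation: [3.124, -0.318, 0.003]
wrist_force: [-0.0, -0.4, 8.2]
opening: 0.0194
```

servo_tool(rows="-2.94 0.6 0 0 0 0 0;-2.94 0.6 0 0 0 0 0;-2.94 0.6 0 0 0 0 0;-2.94 0.6 0 0 0 0 0;-2.94 0.6 0 0 0 0 0;0 0 0 0 0 0 0;0 0 0 0 0 0 0")

```text
clock: 17.52
tcp_pos: [0.4086, -0.3577, 0.0818]
orientation: [3.124, -0.318, 0.002]
wrist_force: [-1.6, 0.2, 9.1]
opening: 0.0194
```

servo_tool(rows="-0.98 0.2 0 0 0 0 0;0 0 0 0 0 0 0")

```text
clock: 17.68
tcp_pos: [0.4077, -0.3575, 0.0818]
orientation: [3.124, -0.318, 0.002]
wrist_force: [-2.3, 0.6, 9.0]
opening: 0.0193
```

servo_tool(rows="-0.98 0.2 0 0 0 0 0;0 0 0 0 0 0 0")

```text
clock: 17.85
tcp_pos: [0.4066, -0.3573, 0.0818]
orientation: [3.124, -0.318, 0.001]
wrist_force: [-4.2, -0.6, 9.8]
opening: 0.0196
```

servo_tool(rows="-0.98 0.2 0 0 0 0 0;0 0 0 0 0 0 0")

```text
clock: 18.02
tcp_pos: [0.4055, -0.3571, 0.0818]
orientation: [3.124, -0.318, 0.001]
wrist_force: [-3.6, -0.7, 10.0]
opening: 0.0194
```

servo_tool(rows="-0.98 0.2 0 0 0 0 0;0 0 0 0 0 0 0")

```text
clock: 18.18
tcp_pos: [0.4047, -0.3569, 0.0818]
orientation: [3.124, -0.318, 0.002]
wrist_force: [-1.8, -0.8, 8.0]
opening: 0.019
```

servo_tool(rows="-0.8 0.15 0 0 0 0 0;0 0 0 0 0 0 0;0 0 0 0 0 0 0;0 0 0 0 0 0 0")

```text
clock: 18.52
tcp_pos: [0.4044, -0.3569, 0.0819]
orientation: [3.124, -0.318, 0.003]
wrist_force: [1.8, -0.8, 7.1]
opening: 0.0195
```

```bash
python3 ang.py z
python3 - <<'E'
from h import *
d=bot.snapshot("side");cv2.imwrite("pics/y.png",cv2.resize(np.vstack([d["image"][180:380,130:400]]),None,fx=2.9,fy=2.9,interpolation=2))
for t in("slide_knob","lever_knob","vial_green","vial_pink","sample_pot"): print(t,best("side",t))
print(proj(d,loc(np.load("v.npy"),[sk(.044),lev(.524)])))
s=bot.read_state();print(s["clock"],s["wrist_force"],np.abs(s["joint_vel"]).max())
E
```

```text
18.7167 [ 0.4043903  -0.35690588  0.08185184] [-0.0986  0.0253  0.0819]
slide_knob (array([200.2, 257.9]), 0.78)
lever_knob (array([292.1, 241. ]), 0.55)
vial_green (None, 0)
vial_pink (array([317.3, 299.6]), 0.84)
sample_pot (array([358.1, 313.5]), 0.76)
[[199.11390054 261.45279834]
 [290.02641003 243.85002815]]
19.0167 [ 0.8345481  -0.73238449  6.36820416] 0.0013347609850093858
```

View pics/y.png

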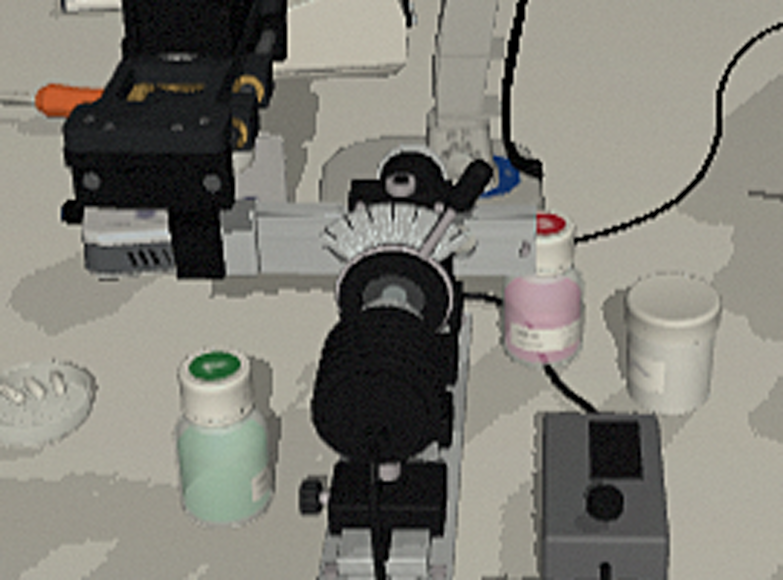

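```bash
python3 -c "
from rig import bot
print(bot.finish_job())"
```

```text
the job is handed in; nothing more can be done
None
```

I set the iris lever at the long mark first, then pulled the filter slide into its second notch. The job was handed in at about 19 s, still gripping the slide.

- **Lever:** The first swing stopped short, at about 24°. Two small regrips brought it onto the 30° mark. The last close-up read about 0.53 rad, by eye against the calibrated model, so good to roughly 1–2°. The final picture shows it unmoved.
- **Slide:** The hand had moved about 43.5 mm since gripping the knob, against 44 mm for the notch. The pull force eased at the first click. At the second it drew inward by about 4 N from about 41 mm, then turned back near 44 mm, as it should when the ball drops in. At the end the arm was at rest, with about 1 N sideways and a steady 6 N upward on the wrist. The network's image position for the slide knob was about 1 pixel across and 3.5 down from where 44 mm should put it.
- **Vials and pot:** The network's marks for the pink vial and the pot moved 2–4 pixels from the first picture, within its usual scatter. It missed the green vial in the final check, but the picture shows it standing upright and clear of the arm.

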